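# Let the raised press plate down on its ratchet

### The job

The weighted plate of the small gluing press hangs raised on its ratchet above the taped bundle of glued pine strips; let it down gently until it rests with its whole weight on the strips. Throw the pawl's small lever over to the other side, wind the crank up a touch so that the loaded pawl springs clear of the ratchet wheel while the plate is still up, then ease the crank back slowly by hand the whole way without ever letting the plate drop, and let go of the press. Leave the strips lying where they are under the plate and do not knock the glue bottle over.

Things in the scene. Friction and masses are not known exactly. Their poses are not given: they have to be found in the camera images.
- press: grey bench press fixed to the bench: base 150x190x22 mm, two round columns, a cross head (top 230 mm above the bench) and a square rack bar that rises 75 mm above the head. Origin: centre of the underside of the base; x points from the front (crank, ratchet wheel, pawl) to the back, y to the left as seen from the front, z up
- crank_axis (a point): point on the axis of the crank shaft (195 mm above the bench, parallel to the press's x), in the plane of crank_grip, 143 mm in front of the press's centre
- crank_grip (a point): where to take the crank's wooden grip, 60 mm from the crank arm. The grip (27 mm diameter, 100 mm long) sticks out of the front parallel to the press's x, 75 mm from the shaft axis, and spins freely on the crank: a gripper can keep pointing straight down all the way round. The plate's weight pulls it anticlockwise (seen from the front) with about 6 N
- crank (a joint): angle of the crank, clockwise positive as seen from the front (the winding-up direction; the plate rises 20 mm per rad). It starts at 0 with the arm 0.785 rad (45 degrees) clockwise of straight up, and stands between -1.7 and -2.7 when the plate rests on the strips, by the height of the bed
- plate (a joint): height of the plate and its rack: 0 at the start, when its underside is 106 mm above the bench; up is positive. It can rise by 18 mm
- plate_face (a point): centre of the underside of the steel pressing plate (100x116x14 mm, about 2.4 kg with its rack): 0.017 to 0.018 m above the strips' origin when it rests on them, 34 to 52 mm higher at the start
- lever_pivot (a point): pivot of pawl and pawl lever, in the plane of lever_knob
- lever_knob (a point): centre of the dark steel knob (18 mm diameter, 24 mm long, axis parallel to the press's x) at the upper end of the pawl lever, 55 mm from its pivot, about 308 mm above the bench; pinch it or push it sideways from above. The rack bar stands 35 mm behind it and no higher than its top
- pawl_lever (a joint): throw-over lever of the pawl: 0 = leaning 27 degrees to the right seen from the front (pawl sprung into the wheel), 0.94 = thrown 27 degrees to the left (pawl sprung outward); takes 1 to 3 N at the knob, stays at either side. Under load the pawl stays caught in its hooked tooth until the crank is wound 0.05 rad or more clockwise (0.15 is ample; a tooth is 0.31 rad)
- pawl (a joint): spring turn of the pawl against its lever: near -0.01 caught with the lever at 0, near -0.95 still caught with the lever thrown over, near -0.55 sprung clear with the lever thrown over
- pawl_nose (a point): nose of the steel pawl, above the ratchet wheel (90 mm diameter): 236 mm above the bench when caught, about 252 mm when sprung clear, at most 240 mm when clicking over the teeth
- strips: the work: four pine strips taped together, 62x236x18 mm, lying on the press's bed (a steel plate on a screw, its top 38 to 54 mm above the bench) with their length along the press's x. Origin: centre of the underside; loose
- glue_bottle: bystander: wood glue bottle, 58 mm in diameter, 173 mm tall, standing on the bench beside the front of the drawer chest. Origin: centre of its foot

How it is judged:
On the way:
1. the pawl is thrown off and clear of the ratchet wheel while the plate is still at least 15 mm above the strips (value of joint pawl_lever above 0.7 rad and z of pawl_nose in the frame of press above 0.246 m and z of plate_face in the frame of strips above 0.033 m), for 0.1 s.
At the end, for the whole second after the job is handed in: the plate is at rest on the strips with its weight on them (more than 12 N), the strips within 12 mm of where they lay (contact force between plate and strips above 12 N and z of plate_face in the frame of strips below 0.02 m and linear speed of plate below 0.005 m/s and distance of strips from where it was at the start of the episode below 0.012 m); the robot touches nothing.
It fails at once if the plate is dropped: it comes down faster than 0.18 m/s (a hand speed of 0.68 m/s at the grip) (velocity of joint plate below -0.18 m/s).
It fails at once if the glue bottle is knocked over (angle between glue_bottle's own z axis and vertical above 0.4 rad).
It also fails if it takes over 51 s, if anything falls off the work surface, if the arm or the gripper's body presses on something with over 40 N, if the wrist force passes 120 N, or if a joint passes its speed limit or range.

### The arm

A 7-joint arm with a two-finger parallel gripper is mounted at the origin on the work surface; the furniture and walls round the work are solid. World frame = base frame: x ahead of the robot, y to its left, z up, the work surface at z = 0. Lengths are in m, angles in rad, forces in N, time in s.
With the tool pointing down it reaches from about 0.4 to 0.875 m from the base axis. Payload 19.3 kg.
Tool frame: the origin (TCP) lies on the centre line of the jaws, within the pads' length; the fingertips stand 14 mm ahead of it and the grasp point (between the pads) lies 5 mm behind it (bot.tip_extent is the distance from the TCP to the fingertips, in m); z points along the fingers, y is the line along which they close (so a half turn about z gives the same grasp; the last joint's range is limited). The gripper opens to 85 mm and grips with 20 to 120 N. Pads are 22 mm wide; open, the fingers measure 114 mm over their backs; the gripper's body (76 mm by 85 mm) begins 54 mm behind the grasp point. The pads swing forward as they close: fully open they stand 13 mm farther back than shut.
Start: joints at [-1.209, 0.521, -0.036, 1.599, 0.021, 1.021, -0.113], TCP at [0.262, 0.568, 0.245] pointing down, gripper open.
Joint ranges: [-2.91, 2.91], [-0.3, 2.13], [-1.5, 1.42], [0.17, 2.43], [-1.26, 4.41], [0.16, 1.93], [-2.52, 2.52]. Speed limits (rad/s): [1.89, 1.89, 2.39, 2.39, 3.01, 3.01, 3.01].

### API

Orientations are given as [roll, pitch, yaw] about the fixed x, y, z axes, in that order (R = Rz(yaw) Ry(pitch) Rx(roll)).
In Python, from workcell import monitor, grab_frame, camera_model, bot gives the robot as it stands.
- The arm moves only by the tool move_arm, never from a script. Its argument "moves" is a list of rows, each a list of 4 numbers: the shift along the world's x, y, z in mm, then the turn about the world's z in rad. A call has 1 to 12 rows; each row is the pose to reach, as a shift and turn from the pose commanded when the call began; what a row does not reach only later rows make up. A row lasts 1/8 s, in which the tool goes at most 62.5 mm and 10.7 degrees, less where a joint would pass 70% of its speed; a pose out of reach is approached as far as the arm can. A call with a gripper value outside its range is refused whole. "gripper" is the opening, from 0 (shut) to 1 (fully open), set as the call begins (left out, the last holds). The fingers move at their own pace and stop on an object; "newtons" is the grip in N (left out, the last holds). Time passes only in rows, so rows that repeat a pose let the fingers close. It gives the time, the measured TCP pose, the force, the opening and the grip force at its end, in the units of the state.
- monitor.observe(): the state, without advancing time (a new reading comes with each control period).
- grab_frame(name): name is "scene" or "side" or "wrist"; returns the picture (384x512x3 uint8, blue, green, red); there is no depth.
- camera_model(name): a dict with "vfov" (degrees; the focal length in pixels is half the picture's height over the tangent of half this angle, whatever the lens; pixels are square), "cx", "cy" (the principal point, pixels), "R" (3x3) and "t" (3): a world point X has camera coordinates R X + t; the wrist camera has in their place "T_tool_cam" (4x4, takes a point from camera to tool coordinates, whose origin is the TCP and whose axes are the flange's). Camera axes: x right, y down, z forward; pixel columns grow to the right and rows downward; lengths in m; the calibration is good to about 2 mm. A picture is of the moment at which its call begins: read the wrist's pose just before it. camera_model takes no time and is no camera call.
- bot.job_done(): hands the job in; it is judged then, once.
The state is a dict: "clock": time; "qpos": joint angles; "qd": joint speeds; "joint_efforts": joint torques, N m; "position": TCP position; "tool_rot": TCP orientation; "force": force on the tool from outside, world axes, zero at the start; "moment": the same for the moment, N m; "grip_width": finger opening in m; "finger_force": force on a finger pad.
Only numpy, scipy, OpenCV 4.12 (cv2) and the standard library are available. Lean on these libraries where they do the work, as an engineer would, in place of code of your own. Each camera call takes 0.05 s, during which the arm holds its last target. There are 200 camera calls.

## Working session

There is one attempt and no reset: what is moved stays moved. The work goes in short steps, Python scripts to look and compute and a tool call to move; the robot and the scene stay as the last step left them, time stands still between calls to the robot, and variables do not carry over. Pictures are saved under pics/ and viewed, at most 10 in all, crops included, and the job is handed in when it is done.

Besides the shell and the picture viewer there is one more tool, called after "Request:" as name(argument=value, ...) on one line, values as JSON. move_arm: Moves the arm, as the interface text tells. Its arguments: {"type":"object","properties":{"moves":{"type":"array","items":{"type":"array","items":{"type":"number"}}},"gripper":{"type":"number"},"newtons":{"type":"number"}},"required":["moves"]}

```bash
mkdir -p pics; cat > h.py <<'E'
import numpy as np,cv2
from workcell import monitor,grab_frame,camera_model,bot
def K(m): 
    f=192/np.tan(np.radians(m["vfov"]/2)); return f
def ray(m,u,v):
    d=np.array([(u-m["cx"])/K(m),(v-m["cy"])/K(m),1.]); R=np.array(m["R"]);t=np.array(m["t"])
    return -R.T@t, R.T@d
def onplane(m,u,v,z):
    o,d=ray(m,u,v); return o+d*(z-o[2])/d[2]
def tri(m1,p1,m2,p2):
    o1,d1=ray(m1,*p1);o2,d2=ray(m2,*p2)
    s=np.linalg.lstsq(np.c_[d1,-d2],o2-o1,rcond=None)[0]
    a=o1+d1*s[0];b=o2+d2*s[1]; return (a+b)/2,np.linalg.norm(a-b)
def proj(m,X):
    c=np.array(m["R"])@np.array(X)+np.array(m["t"]); return m["cx"]+K(m)*c[0]/c[2],m["cy"]+K(m)*c[1]/c[2]
E
python3 - <<'E'
from h import *
a=grab_frame("scene");b=grab_frame("side")
cv2.imwrite("pics/a0.png",a);cv2.imwrite("pics/b0.png",b)
cv2.imwrite("pics/a1.png",cv2.resize(a,(800,600),interpolation=cv2.INTER_CUBIC))
cv2.imwrite("pics/b1.png",cv2.resize(b,(800,600),interpolation=cv2.INTER_CUBIC))
for n in("scene","side"):
    m=camera_model(n);print(n,m["vfov"],m["cx"],m["cy"],-np.array(m["R"]).T@np.array(m["t"]),np.array(m["R"])[2])
print(monitor.observe())
E
```

```text
scene 54.80050405609794 254.88604875119992 193.49179707483935 [ 0.74522316 -0.43997432  0.93984198] [-0.23790726  0.42324325 -0.87422268]
side 46.35500093378192 252.54584203237116 194.10916239523033 [0.52453514 0.84217279 0.53772259] [-0.00431629 -0.93877966 -0.34449109]
{'clock': 0.1, 'qpos': array([-1.20916884,  0.5219373 , -0.03629594,  1.59992781,  0.02120917,
        1.0210914 , -0.11279233]), 'qd': array([ 2.44606861e-05, -3.23395956e-03, -1.14730953e-03, -1.43557248e-03,
       -3.17039787e-04, -5.97010923e-04, -1.28764585e-03]), 'joint_efforts': array([ 2.32660394e-03, -9.28491497e+01,  1.98351078e+00, -3.70538306e+01,
        1.81486766e-02,  5.42421243e-03,  2.25189552e-05]), 'position': array([0.26151536, 0.56735691, 0.2448026 ]), 'tool_rot': array([-3.14061805e+00,  9.09232282e-05,  2.70973897e+00]), 'force': array([-0.33421918,  0.06622865,  0.91138616]), 'moment': array([-0.00250427, -0.03655125, -0.0346132 ]), 'finger_force': 0.0, 'grip_width': 0.08533087059178703}
```

View pics/a1.png

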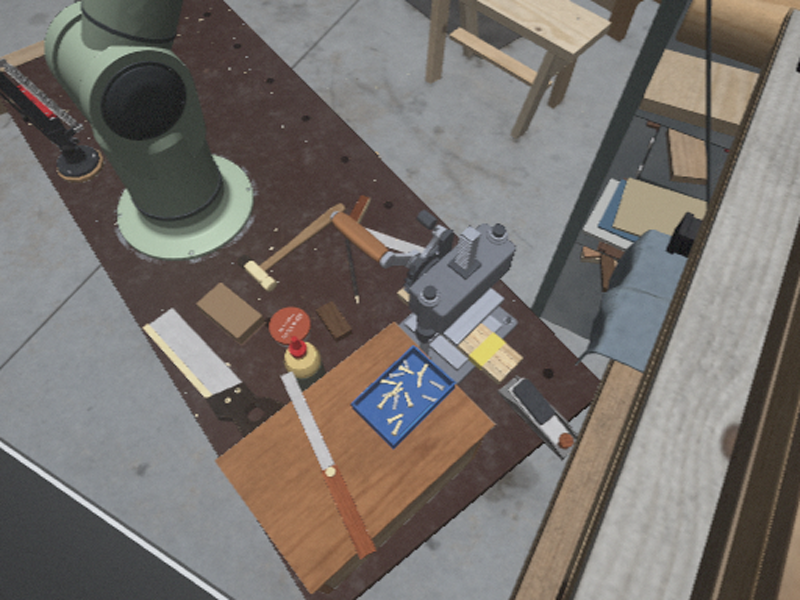

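View pics/b1.png

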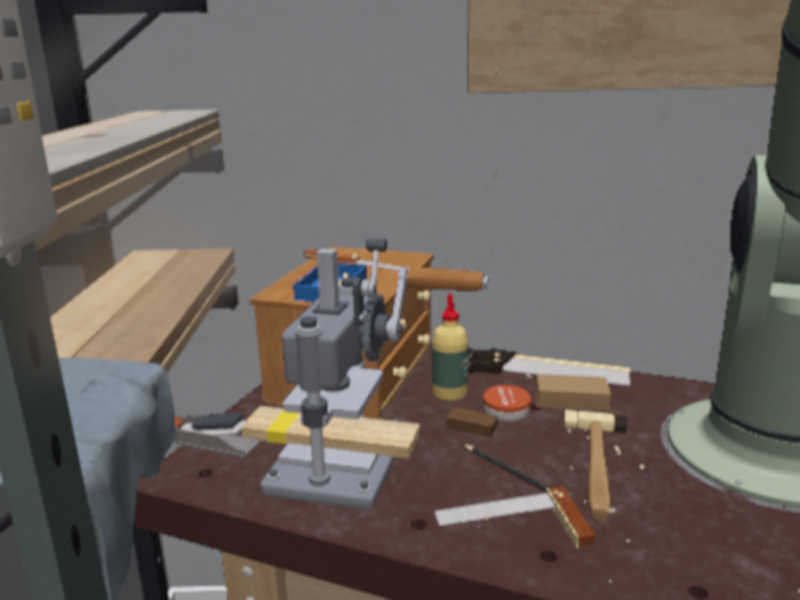

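The scene picture shows the press at about (450,270) of 800 px, with the crank grip pointing toward the robot. In the side picture the grip is at (447,279) and the knob at (376,243). I'll zoom in on both.

```bash
python3 - <<'E'
import cv2,numpy as np
a=cv2.imread("pics/a0.png");b=cv2.imread("pics/b0.png")
A=cv2.resize(a[115:245,200:345],None,fx=4,fy=4,interpolation=cv2.INTER_CUBIC)
B=cv2.resize(b[145:325,150:320],None,fx=3.3,fy=3.3,interpolation=cv2.INTER_CUBIC)[:600]
cv2.imwrite("pics/a2.png",A);cv2.imwrite("pics/b2.png",B);print(A.shape,B.shape)
E
```

```text
(520, 580, 3) (594, 561, 3)
```

View pics/a2.png

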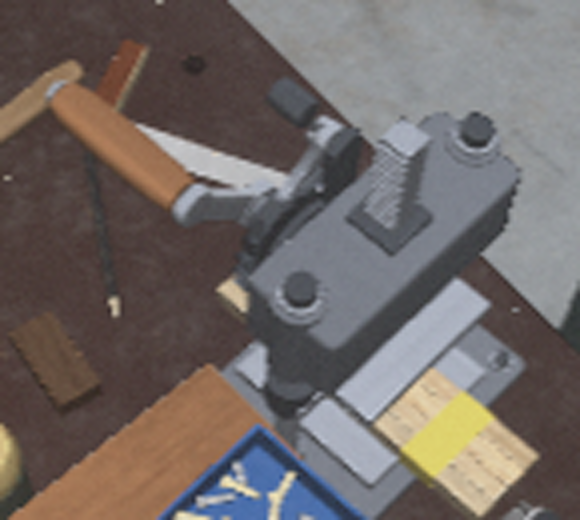

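View pics/b2.png

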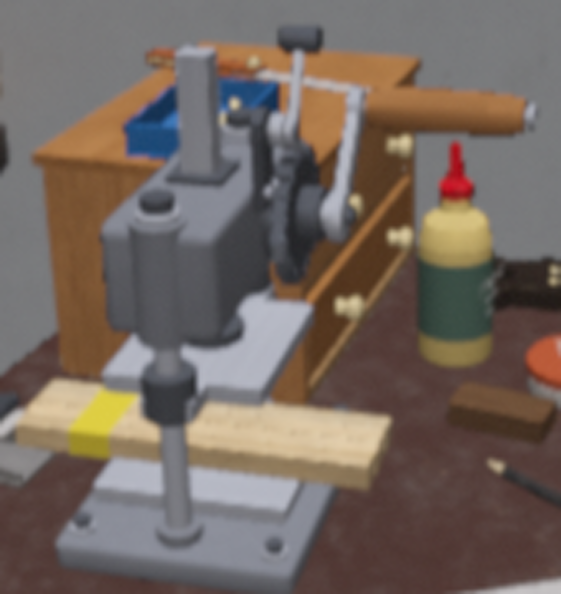

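```bash
python3 - <<'E'
from h import *
s=camera_model("scene");d=camera_model("side")
S=lambda u,v:(200+u/4,115+v/4); D=lambda u,v:(150+u/3.3,145+v/3.3)
P={}
for n,p,q in [("knob",(293,102),(300,39)),("gripfar",(60,92),(524,112)),("griparm",(180,192),(368,107)),("racktop",(408,135),(197,52)),("capL",(477,128),(157,198))]:
    P[n]=tri(s,S(*p),d,D(*q));print(n,P[n])
cr=onplane(s,*S(300,285),.245);cl=onplane(s,*S(477,128),.245);print("caps",cl,cr,np.linalg.norm(cl-cr))
v=cl-cr; print("yaw from caps",np.arctan2(-v[0],v[1]))
g=P["griparm"][0]-P["gripfar"][0];print("yaw grip",np.arctan2(g[1],g[0]),np.linalg.norm(g))
# strip bottom/top near edges on side image
for u,v in [(385,418),(375,487),(18,428)]: print(onplane(d,*D(u,v),.065))
# bottle foot
b=cv2.imread("pics/a0.png");
E
```

```text
knob (array([ 0.54223315, -0.00145846,  0.30575626]), np.float64(0.0013007481636510396))
gripfar (array([ 0.40486921, -0.02385428,  0.25007221]), np.float64(0.0011984703900159784))
griparm (array([ 0.50007097, -0.04812373,  0.24789977]), np.float64(0.0018058130561480455))
racktop (array([0.60315258, 0.01141233, 0.30287808]), np.float64(0.0034609503968555107))
capL (array([0.62263714, 0.08058289, 0.23962316]), np.float64(0.0019951280240750107))
caps [0.62456579 0.07668917 0.245     ] [ 0.58517063 -0.06633943  0.245     ] 0.14835484091797926
yaw from caps -0.2687710955955258
yaw grip -0.24960986545310368 0.098270547029449
[0.49515253 0.02353101 0.065     ]
[0.50425524 0.10201423 0.065     ]
[0.725845   0.02439879 0.065     ]
```

Request:
move_arm(moves=[[0,0,40,0],[10,-30,90,0.03],[40,-80,130,0.06],[68,-132,155,0.1],[96,-184,155,0.13],[122,-238,155,0.15],[148,-292,155,0.171],[174,-346,155,0.171],[202,-400,155,0.171],[230,-454,155,0.171],[256,-510,155,0.171],[280,-569,155,0.171]], gripper=0.5)

```text
clock: 1.6
position: [0.5416, -0.0021, 0.4002]
tool_rot: [-3.142, -0.0, 2.881]
force: [0.8, 1.8, 0.1]
grip_width: 0.0425
finger_force: 0.0
```

```bash
python3 - <<'E'
from h import *
from scipy.spatial.transform import Rotation as Ro
o=monitor.observe();w=grab_frame("wrist");m=camera_model("wrist")
T=np.eye(4);T[:3,:3]=Ro.from_euler("xyz",o["tool_rot"]).as_matrix();T[:3,3]=o["position"]
M=np.linalg.inv(T@np.array(m["T_tool_cam"]));m["R"]=M[:3,:3];m["t"]=M[:3,3]
print(-M[:3,:3].T@M[:3,3])
w2=cv2.resize(w,(768,576))
for X in [(.5422,-.0015,.306),(.4441,-.0334,.248),(.4577,.0178,.195)]:
    u,v=proj(m,X);print(u,v);cv2.drawMarker(w2,(int(u*1.5),int(v*1.5)),(0,0,255),0,14,1)
cv2.imwrite("pics/w1.png",w2)
E
```

```text
[0.46687607 0.01754169 0.52859197]
258.4631907074424 195.3787058769374
199.50507917681585 89.6740419399962
255.37711232279912 91.18251543475772
```

View pics/w1.png

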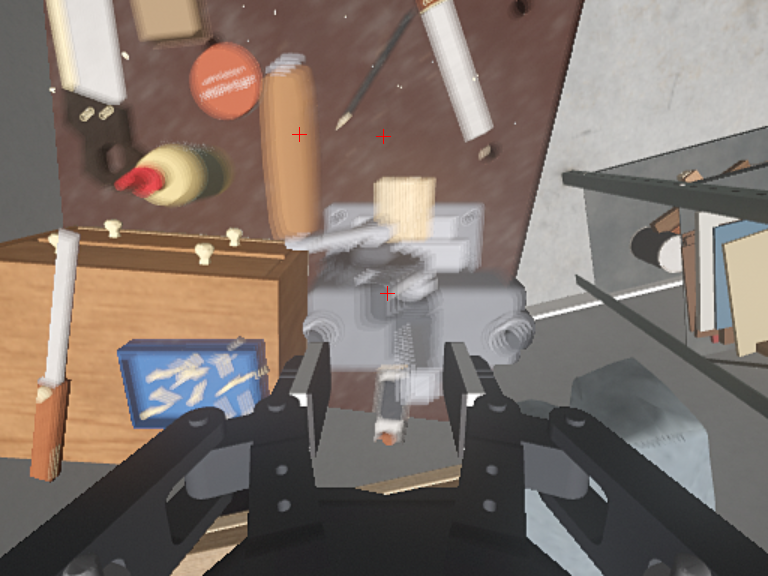

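The wrist picture is blurred because the arm was still moving. The grip is near (288,140), and the marked knob point falls on the lever region at (387,293). I'll let the arm settle and take another.

Request:
move_arm(moves=[[0,0,0,0],[0,0,0,0]])

```text
clock: 1.9
position: [0.5409, 0.0006, 0.4001]
tool_rot: [3.141, -0.001, 2.882]
force: [-0.6, 0.7, -0.5]
grip_width: 0.0427
finger_force: 0.0
```

```bash
cat > w.py <<'E'
from h import *
import sys
from scipy.spatial.transform import Rotation as Ro
o=monitor.observe();w=grab_frame("wrist");m=camera_model("wrist")
T=np.eye(4);T[:3,:3]=Ro.from_euler("xyz",o["tool_rot"]).as_matrix();T[:3,3]=o["position"]
M=np.linalg.inv(T@np.array(m["T_tool_cam"]));m["R"]=M[:3,:3];m["t"]=M[:3,3]
np.savez("pics/wm.npz",**{k:m[k] for k in("vfov","cx","cy","R","t")})
w2=cv2.resize(w,(768,576))
for X in [(.5422,-.0015,.306),(.4441,-.0334,.248),(.4577,.0178,.195)]:
    u,v=proj(m,X);print(u*1.5,v*1.5);cv2.drawMarker(w2,(int(u*1.5),int(v*1.5)),(0,0,255),0,8,1)
cv2.imwrite(sys.argv[1],w2)
E
python3 w.py pics/w2.png
```

```text
383.3693271863717 295.5078497574587
295.58479756469393 136.87001823460176
379.8756526483353 138.82889501653293
```

View pics/w2.png

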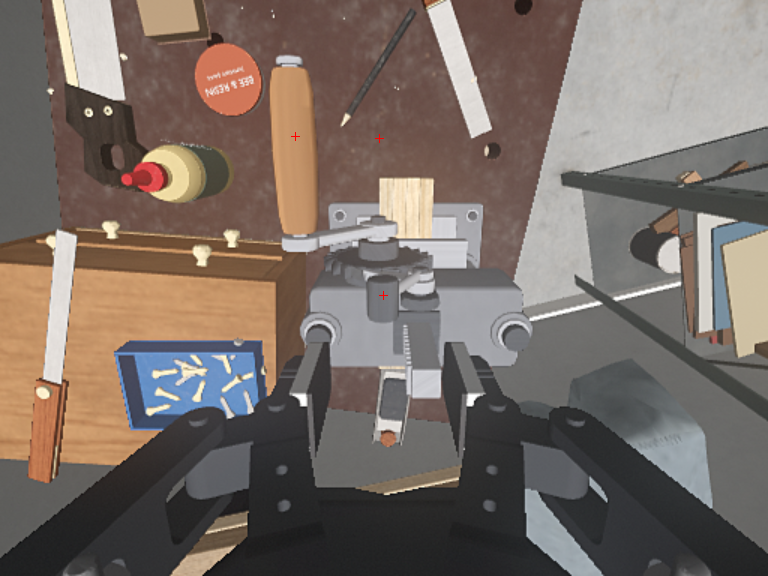

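The wrist picture is sharp now. The markers sit on the knob (383,295) and on the grip (295,137), so both positions hold. I'll descend with the fingers straddling the knob.

Request:
move_arm(moves=[[0,0,-25,0],[0,0,-50,0],[0,0,-75,0],[0,0,-98,0],[0,0,-98,0]])

```text
clock: 2.58
position: [0.5404, 0.0008, 0.3014]
tool_rot: [-3.141, -0.002, 2.882]
force: [0.3, 0.7, -0.7]
grip_width: 0.0429
finger_force: 0.0
```

Request:
move_arm(moves=[[3,10,0,0],[5,20,0,0],[8,30,2,0],[10,40,2,0],[13,50,2,0],[16,60,0,0],[16,61,0,0],[16,61,0,0]])

```text
clock: 3.58
position: [0.5566, 0.0576, 0.3023]
tool_rot: [-3.137, -0.001, 2.878]
force: [-8.0, -19.2, 10.2]
grip_width: 0.0426
finger_force: 11.7
```

Request:
move_arm(moves=[[-2,-9,0,0],[-2,-9,0,0],[-2,-9,30,0],[-2,-9,70,0],[-20,-30,90,0],[-50,-50,90,0],[-85,-75,90,0],[-112,-93,90,0],[-112,-93,90,0],[-112,-93,90,0],[-112,-93,90,0]], gripper=0.8)

```text
clock: 4.95
position: [0.4456, -0.0316, 0.3921]
tool_rot: [-3.141, -0.0, 2.882]
force: [0.9, 0.1, 0.8]
grip_width: 0.0685
finger_force: 0.0
```

```bash
python3 w.py pics/w3.png
```

```text
475.0116221502446 429.3266195868231
383.2937025613893 266.8286249156322
449.83512612661326 248.94285858907398
```

View pics/w3.png

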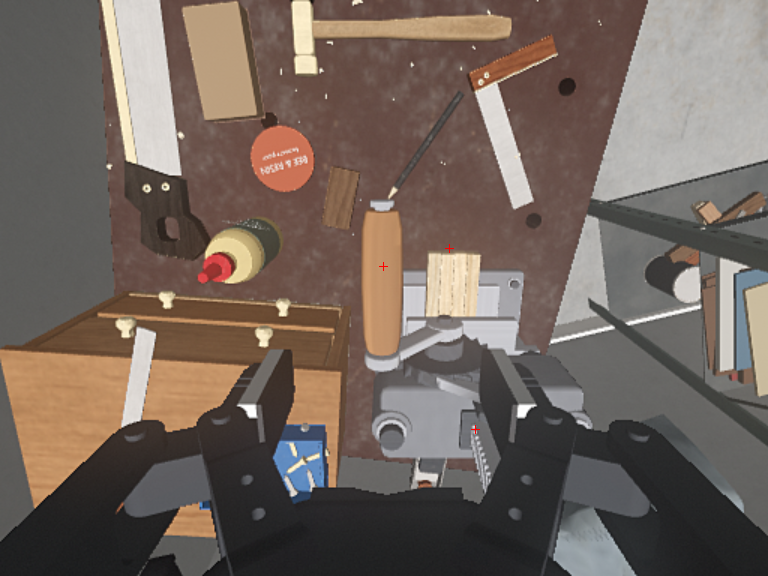

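The wrist picture shows the grip centred under the open gripper at (383,267), and the knob has left its old spot, so the lever is thrown. I'll check the chest's height and the bottle's position before lowering.

```bash
python3 - <<'E'
from h import *
w=dict(np.load("pics/wm.npz"));d=camera_model("side")
D=lambda u,v:(150+u/3.3,145+v/3.3)
print(tri(w,(130/1.5,293/1.5),d,D(418,60)))
print("chest near corner",[onplane(w,350/1.5,310/1.5,z) for z in(.15,.19)])
print("bottle tip",tri(w,(203/1.5,278/1.5),d,D(456,145)))
E
```

```text
(array([ 0.44020322, -0.23550985,  0.21759727]), np.float64(0.035970122949387))
chest near corner [array([ 0.50353884, -0.08290193,  0.15      ]), array([ 0.48922309, -0.0752512 ,  0.19      ])]
bottle tip (array([ 0.43306179, -0.19616483,  0.16834167]), np.float64(0.002457178930889392))
```

Request:
move_arm(moves=[[-1,-2,-30,0],[-1,-2,-60,0],[-1,-2,-90,0],[-1,-2,-120,0],[-1,-2,-148,0],[-1,-2,-148,0],[-1,-2,-148,0]])

```text
clock: 5.88
position: [0.4447, -0.0342, 0.2451]
tool_rot: [3.141, 0.001, 2.881]
force: [0.0, 0.4, 0.9]
grip_width: 0.0683
finger_force: 0.0
```

Request:
move_arm(moves=[[0,0,0,0],[0,0,0,0],[0,0,0,0],[0,0,0,0],[0,0,0,0]], gripper=0.1, newtons=60)

```text
clock: 6.5
position: [0.4442, -0.0346, 0.2447]
tool_rot: [-3.141, 0.001, 2.88]
force: [-0.9, -3.7, 5.8]
grip_width: 0.0254
finger_force: 58.6
```

Request:
move_arm(moves=[[-1,-2,-2,0],[-1,-5,-5,0],[-2,-7,-9,0],[-2,-9,-12,0],[-2,-9,-12,0],[-2,-9,-12,0]])

```text
clock: 7.25
position: [0.4417, -0.0441, 0.2326]
tool_rot: [-3.141, -0.0, 2.88]
force: [-6.8, -6.5, 11.7]
grip_width: 0.0251
finger_force: 59.2
```

```bash
python3 - <<'E'
from h import *
a=grab_frame("scene");b=grab_frame("side")
A=cv2.resize(a[115:215,220:345],None,fx=4,fy=4,interpolation=cv2.INTER_CUBIC)
B=cv2.resize(b[120:270,170:290],None,fx=3.2,fy=2.6667,interpolation=cv2.INTER_CUBIC)
B=cv2.resize(b[145:270,190:270],None,fx=3.2,fy=3.2,interpolation=cv2.INTER_CUBIC)
cv2.imwrite("pics/c.png",np.hstack([A,B]))
E
```

```text
(no output)
```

View pics/c.png

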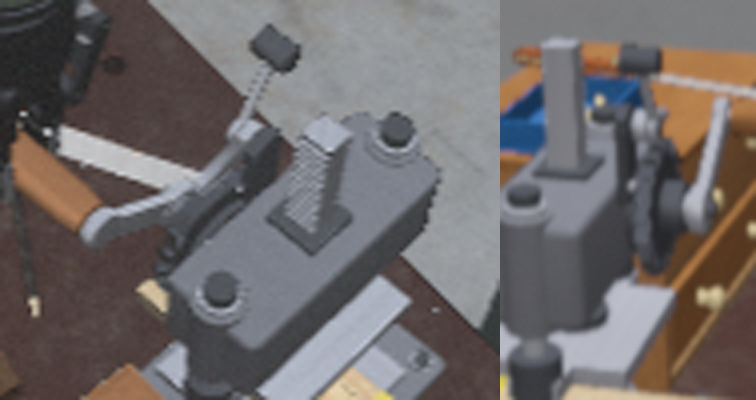

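The lever's knob now leans to the other side: scene crop (275,48), side crop (640,58). The crank is wound up a touch. Next I'll work out the arc for easing down.

```bash
python3 - <<'E'
import numpy as np
def arc(a,bs):
    for b in bs:
        y=-75*(np.sin(b)-np.sin(a)); z=75*(np.cos(b)-np.cos(a)); print(round(b,3),[round(y*.257,1),round(y*.966,1),round(z,1)])
arc(.985,np.linspace(.985,.485,8)[1:]);print()
arc(.485,.485-np.arange(1,11)*.12);print()
arc(-.715,-.715-np.arange(1,13)*.1)
E
```

```text
0.914 [np.float64(0.8), np.float64(3.0), np.float64(4.4)]
0.842 [np.float64(1.7), np.float64(6.3), np.float64(8.5)]
0.771 [np.float64(2.6), np.float64(9.9), np.float64(12.3)]
0.699 [np.float64(3.7), np.float64(13.7), np.float64(15.9)]
0.628 [np.float64(4.7), np.float64(17.8), np.float64(19.2)]
0.556 [np.float64(5.9), np.float64(22.1), np.float64(22.2)]
0.485 [np.float64(7.1), np.float64(26.6), np.float64(24.9)]

0.365 [np.float64(2.1), np.float64(7.9), np.float64(3.7)]
0.245 [np.float64(4.3), np.float64(16.2), np.float64(6.4)]
0.125 [np.float64(6.6), np.float64(24.7), np.float64(8.1)]
0.005 [np.float64(8.9), np.float64(33.4), np.float64(8.6)]
-0.115 [np.float64(11.2), np.float64(42.1), np.float64(8.2)]
-0.235 [np.float64(13.5), np.float64(50.6), np.float64(6.6)]
-0.355 [np.float64(15.7), np.float64(59.0), np.float64(4.0)]
-0.475 [np.float64(17.8), np.float64(66.9), np.float64(0.3)]
-0.595 [np.float64(19.8), np.float64(74.4), np.float64(-4.2)]
-0.715 [np.float64(21.6), np.float64(81.3), np.float64(-9.7)]

-0.815 [np.float64(1.4), np.float64(5.2), np.float64(-5.2)]
-0.915 [np.float64(2.6), np.float64(9.9), np.float64(-10.9)]
-1.015 [np.float64(3.7), np.float64(14.0), np.float64(-17.1)]
-1.115 [np.float64(4.7), np.float64(17.6), np.float64(-23.6)]
-1.215 [np.float64(5.4), np.float64(20.4), np.float64(-30.5)]
-1.315 [np.float64(6.0), np.float64(22.6), np.float64(-37.7)]
-1.415 [np.float64(6.4), np.float64(24.1), np.float64(-45.0)]
-1.515 [np.float64(6.6), np.float64(24.8), np.float64(-52.4)]
-1.615 [np.float64(6.6), np.float64(24.9), np.float64(-59.9)]
-1.715 [np.float64(6.4), np.float64(24.2), np.float64(-67.4)]
-1.815 [np.float64(6.1), np.float64(22.8), np.float64(-74.8)]
-1.915 [np.float64(5.5), np.float64(20.7), np.float64(-81.9)]
```

Request:
move_arm(moves=[[1,3,4,0],[2,6,9,0],[3,10,12,0],[4,14,16,0],[5,18,19,0],[6,22,22,0],[7,27,25,0]])

```text
clock: 8.22
position: [0.4492, -0.0161, 0.2581]
tool_rot: [3.141, 0.0, 2.881]
force: [-4.2, 1.2, 11.9]
grip_width: 0.0251
finger_force: 59.3
```

The crank has eased past the caught position without blocking, so the pawl is clear.

Request:
move_arm(moves=[[2,8,3,0],[4,16,6,0],[7,25,7,0],[9,33,8,0],[11,42,7,0],[14,51,6,0],[16,59,3,0],[18,67,0,0],[20,74,-4,0],[22,81,-10,0]])

```text
clock: 9.48
position: [0.4709, 0.0649, 0.2467]
tool_rot: [-3.141, -0.001, 2.881]
force: [1.9, -2.3, -13.6]
grip_width: 0.0252
finger_force: 60.0
```

Request:
move_arm(moves=[[1,5,-5,0],[3,10,-11,0],[4,14,-17,0],[4,14,-17,0]])

```text
clock: 9.98
position: [0.4745, 0.0785, 0.2294]
tool_rot: [-3.14, -0.002, 2.881]
force: [-2.1, -5.1, -13.9]
grip_width: 0.0256
finger_force: 60.1
```

Request:
move_arm(moves=[[1,4,-7,0],[2,6,-13,0],[2,6,-13,0]])

```text
clock: 10.35
position: [0.4761, 0.0843, 0.2163]
tool_rot: [-3.14, -0.002, 2.88]
force: [-4.5, -5.4, -12.0]
grip_width: 0.0253
finger_force: 60.3
```

Request:
move_arm(moves=[[0,2,-7,0],[1,3,-11,0],[1,3,-11,0]])

```text
clock: 10.72
position: [0.4769, 0.0871, 0.2054]
tool_rot: [-3.14, -0.003, 2.88]
force: [-6.4, -6.4, -10.5]
grip_width: 0.0248
finger_force: 60.4
```

Request:
move_arm(moves=[[0,1,-7,0],[0,1,-11,0],[0,1,-11,0]])

```text
clock: 11.1
position: [0.4772, 0.0883, 0.1946]
tool_rot: [-3.14, -0.002, 2.88]
force: [-4.4, -5.0, -9.4]
grip_width: 0.0253
finger_force: 60.5
```

Request:
move_arm(moves=[[0,0,-5,0],[0,0,-10,0],[0,0,-10,0]])

```text
clock: 11.48
position: [0.4772, 0.0881, 0.1847]
tool_rot: [-3.14, -0.002, 2.88]
force: [-5.1, -6.1, -8.9]
grip_width: 0.0251
finger_force: 60.9
```

Request:
move_arm(moves=[[0,-1,-4,0],[0,-1,-8,0],[0,-1,-8,0]])

```text
clock: 11.85
position: [0.4788, 0.0879, 0.1801]
tool_rot: [3.139, 0.002, 2.88]
force: [-22.7, -6.3, 64.6]
grip_width: 0.0254
finger_force: 71.2
```

The plate has touched down: force z jumped to +65 N. I'll relax the push to near zero.

Request:
move_arm(moves=[[-1,0,2,0],[-1,0,3,0],[-1,0,3,0]])

```text
clock: 12.22
position: [0.4784, 0.0878, 0.1818]
tool_rot: [3.14, 0.003, 2.88]
force: [-4.1, -5.9, 21.5]
grip_width: 0.0252
finger_force: 66.3
```

Request:
move_arm(moves=[[0,0,1,0],[0,0,1,0]])

```text
clock: 12.48
position: [0.4783, 0.0877, 0.1823]
tool_rot: [3.14, 0.002, 2.88]
force: [-0.1, -4.0, 8.2]
grip_width: 0.0249
finger_force: 65.0
```

Request:
move_arm(moves=[[0,0,0,0],[0,0,0,0],[0,0,0,0]], gripper=0.65)

```text
clock: 12.85
position: [0.4772, 0.0879, 0.1813]
tool_rot: [3.141, 0.0, 2.881]
force: [0.8, 0.2, -0.1]
grip_width: 0.0555
finger_force: 0.0
```

Request:
move_arm(moves=[[-1,0,15,0],[-1,0,50,0],[-1,0,90,0],[-5,10,140,0],[-5,40,170,0],[-5,80,170,0],[-5,120,170,0],[-5,160,170,0],[-5,160,170,0],[-5,160,170,0]])

```text
clock: 14.1
position: [0.4722, 0.247, 0.3519]
tool_rot: [-3.142, 0.0, 2.88]
force: [0.6, 0.3, 0.9]
grip_width: 0.0556
finger_force: 0.0
```

```bash
python3 - <<'E'
from h import *
a=grab_frame("scene");b=grab_frame("side")
A=cv2.resize(a[115:255,200:330],None,fx=3,fy=3,interpolation=cv2.INTER_CUBIC)
B=cv2.resize(b[145:285,150:280],None,fx=3,fy=3,interpolation=cv2.INTER_CUBIC)
cv2.imwrite("pics/e.png",np.hstack([A,B]))
E
```

```text
(no output)
```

View pics/e.png

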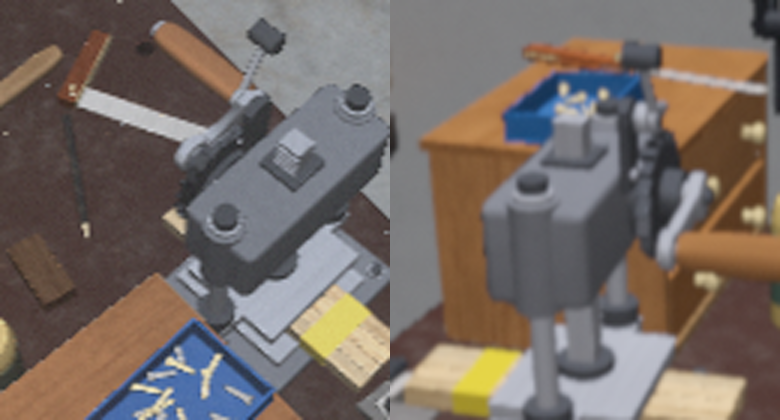

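The picture shows the plate lying on the strips, the rack sunk to just above the head, and the grip at the left and free of the gripper. The strips are in place and the bottle was never touched.

```bash
python3 -c "
from workcell import bot;print(bot.job_done())"
```

```text
the job is handed in; nothing more can be done
None
```

The press plate is down on the strips with the pawl thrown clear and the crank released, and I handed the job in at about 14 s; the hand-in gave no verdict, so success rests on the last pictures and force readings.

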